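Tape dispenser: raise the guard, click the feed dial to the third stop and hold

ROBOT

A 6-joint arm with a two-finger parallel gripper is mounted at the origin on the work surface. World frame = base frame: x ahead of the robot, y to its left, z up, the work surface at z = 0. Lengths are in m, angles in rad, forces in N, time in s.
With the tool pointing down it reaches from about 0.35 to 0.8 m from the base axis. Payload 7.3 kg.
Tool frame: the origin (TCP) lies on the centre line of the jaws, within the pads' length; the fingertips stand finger_overhang ahead of it and the grasp point (between the pads) lies 2 mm behind it (finger_overhang is the distance from the TCP to the fingertips, in m); z points along the fingers, y is the line along which they close (so a half turn about z gives the same grasp; the last joint's range is limited). The gripper opens to 85 mm and grips with 20 to 120 N. Pads are 22 mm wide; open, the fingers measure 114 mm over their backs; the gripper's body (76 mm by 85 mm) begins 54 mm behind the grasp point. The pads swing forward as they close: fully open they stand 13 mm farther back than shut.
Start: joints at [1.068, 0.342, 1.524, -0, 1.275, -0.146], TCP at [0.183, 0.492, 0.248] pointing down, gripper open.
Joint ranges: [-2.53, 2.53], [-0.77, 2.02], [0.04, 2.7], [-1, 4.14], [0.28, 2.66], [-3.11, 3.11]. Speed limits (rad/s): [2.57, 2.57, 3.14, 3.14, 3.14, 3.14].

INTERFACE

Orientations are given as a unit quaternion [w, x, y, z].
In Python, from station import read_state, get_image, sign_off, finger_overhang gives the robot as it stands.
- The arm moves only by the shell command python3 -m handwheel 'ROWS'. ROWS is a JSON object of lists of equal length, an entry for each row: "hand": the finger opening in mm, from 0 to 85.4; "delta_pos": the shift along the tool's x, y, z in units of 30 mm (1.0 is 30 mm), a list of three; "twist": the turn about the tool's z in units of 5 degrees (1.0 is 5 degrees). A call has 1 to 5 rows; each row shifts and turns the commanded pose from where the row before left it, along the tool's axes as they then stand; what a row does not reach is not made up. A row lasts 1/12 s, in which the tool goes at most 41.7 mm and 7.16 degrees, less where a joint would pass 70% of its speed; a pose out of reach is approached as far as the arm can. A call is refused whole if a number of a shift passes 1 or a number of a turn 1, either way. A call with a gripper value outside its range is refused whole. The fingers move at their own pace and stop on an object; the grip force is fixed at half the most. Time passes only in rows, so rows that do not move let the fingers close. It gives the time, the measured TCP pose, the force, the opening and the grip force at its end, in the units of the state.
- read_state(): the state, without advancing time (a new reading comes with each control period).
- get_image(name): name is "scene" or "side" or "wrist"; returns a dict with "img" (400x640x3 uint8, blue, green, red), "range_z" (400x640 float32, m along the optical axis (not along the pixel's ray), 0 where there is no reading), "K" (3x3 intrinsics, pixels), "k1" (the pictures are not rectified: a ray, as slopes to the right and down, at radius r is drawn at 1 + k1 r^2 times it, then the intrinsics apply), "extrinsics" (4x4, takes a point from camera to world coordinates). Camera axes: x right, y down, z forward; pixel columns grow to the right and rows downward; lengths in m; the calibration is good to about 2 mm. A picture is of the moment at which its call begins.
- sign_off(): hands the job in; it is judged then, once.
The state is a dict: "time": time; "joint_pos": joint angles; "dq": joint speeds; "effort": joint torques, N m; "tcp_pos": TCP position; "tool_rot": TCP orientation; "wrist_force": force on the tool from outside, world axes, zero at the start; "wrist_torque": the same for the moment, N m; "grip_width": opening from 0.0 (shut) to 1.0 (fully open); "grasp_force": force on a finger pad.
Only numpy, scipy, OpenCV 4.12 (cv2) and the standard library are available. Lean on these libraries where they do the work, as an engineer would, in place of code of your own. Each camera call takes 0.05 s, during which the arm holds its last target. There are 200 camera calls.

TASK

On the packing bench's tape dispenser, fold the clear yellow-framed guard up about its hinge until it stands straight up (it stays where it is left), and leave it standing there. Then turn the orange feed dial clockwise from rest, counting the clicks to the third stop (three dots) without going on towards the fourth, and hold it there: it springs back to rest if let go, so finish while still holding the dial. Leave the spare tape roll, the drink bottle and the small carton where they are.

Things in the scene. Friction and masses are not known exactly. Their poses are not given: they have to be found in the camera images.
- dispenser: Fixed tape dispenser: grey housing, deck 50 mm high, x -100 to 260, y -110 to 110 mm. Origin on the table under the dial's axis; x to the hinge side, y left along the hinge. Guard rests (-20, +-87) 100 mm high; hinge posts (130, +-101) 111 high; paper roll x 155 to 255, 106 high. Black dial plate, radius 64, top at 56, white marks: line at rest, then 1, 2, 3, 4 dots at the click stops.
- guard (a joint): Angle of the guard: 0 = closed, level over the dial; grows as its near edge is lifted; 1.571 = straight up; end stop 1.95. Starts 0.05 to 0.45 open. Stiff friction hinge: stays wherever it is left, takes about 3 N at the handle to move.
- guard_hinge (a point): Middle of the guard's hinge line, 105 mm above the table, 130 mm beyond the dial's axis; the hinge runs along the dispenser's y. The guard is a clear panel in a yellow frame, 180 mm wide, 7 mm thick, reaching 160 mm from the hinge.
- guard_handle (a point): Middle of the guard's yellow loop handle: round bar 10 mm thick, parallel to the hinge, 200 mm from it in the panel's plane; 80 mm of bar between its two arms; 35 mm gap between bar and panel edge. Pinch it from above across the bar (fingers closing along the dispenser's x); the bar turns between the pads while the upright tool carries it round its arc.
- dial_angle (a joint): Angle of the feed dial, growing clockwise seen from above: 0 = rest. Click notches (torque falls to about 0.1 N m coming in, jumps to about 0.28 going on) at 0.4, 0.8, 1.2 (the third) and 1.6; end stop 1.75. A return spring of 0.13 to 0.22 N m turns it back to 0 when let go; the notches do not hold it.
- dial_grip (a point): Point on the dial's upright axis at gripping height, 87.5 mm above the table. Its x points along the grip bar to the pointer end (white line), z up; it turns with the dial.
- dial: The feed dial: an orange grip bar 52 mm long, 14 mm wide (pinch across this width), 34 mm high, from 64.5 to 98.5 mm above the table, centred on a metal disc of radius 27 mm. Origin on the dial's axis, 56.5 mm above the table; x along the bar to the pointer end.
- tape_roll: Spare roll of brown tape lying flat: outer radius 50 mm, 48 mm high; origin at the centre of its underside. Not to be disturbed.
- drink_bottle: Orange drink bottle with yellow label, 62 mm across, 200 mm high; origin at the centre of its underside. Not to be disturbed.
- carton: Small closed cardboard carton, 130 x 95 x 70 mm; origin at the centre of its underside. Not to be disturbed.

How it is judged:
By the outcome, as a careful person would: the job done as asked, in the order asked, and still so for the second after the job is handed in, while the arm keeps its last pose, push and grip.
It also fails if it takes over 51 s, if anything falls off the work surface, if the arm or the gripper's body presses on something with over 40 N, if the wrist force passes 120 N, or if a joint passes its speed limit or range.

## Working session

There is one attempt and no reset: what is moved stays moved. The work goes in short steps, Python scripts to look and compute and a shell command to move; the robot and the scene stay as the last step left them, time stands still between calls to the robot, and variables do not carry over. Pictures are saved under pics/ and viewed, at most 10 in all, crops included, and the job is handed in when it is done.

```bash
mkdir -p pics; ls; python3 - <<'E'
from station import *
import cv2,numpy as np
s=read_state();print(s,finger_overhang)
a=[]
for n in("scene","side","wrist"):
    d=get_image(n);np.savez(f"pics/{n}0.npz",**d);cv2.imwrite(f"pics/{n}0.png",d["img"]);print(n,d["K"],d["k1"],d["extrinsics"])
    a.append(d["img"])
cv2.imwrite("pics/a0.png",a[0]);cv2.imwrite("pics/b0.png",a[1])
E
```

```text
pics
{'time': 0.0, 'joint_pos': array([ 1.06798979e+00,  3.42683806e-01,  1.52505843e+00,  3.63248123e-06,
        1.27538152e+00, -1.46034705e-01]), 'dq': array([-0.00096011, -0.00045529,  0.00083915, -0.00109937, -0.00141401,
       -0.00109562]), 'effort': array([ 6.17762635e-04, -4.33670926e+01, -2.46020508e+01, -1.63729510e-04,
        7.72321218e-03,  6.85769479e-06]), 'tcp_pos': array([0.1831627 , 0.49159768, 0.24763168]), 'tool_rot': array([-2.45673968e-04,  1.77441805e-01,  9.84130997e-01, -7.25064614e-04]), 'wrist_force': array([-0.15622723,  0.29657877, -0.08857459]), 'wrist_torque': array([-0.02899342,  0.00431592, -0.00669028]), 'grasp_force': 0.0, 'grip_width': 0.9959738062797874} 0.017
scene [[459.73643233   0.         317.28351692]
 [  0.         459.73643233 203.41345775]
 [  0.           0.           1.        ]] -0.05891265635300384 [[ 0.26055063  0.75088336 -0.60686699  1.21200144]
 [ 0.96544913 -0.19963203  0.16749634 -0.14640035]
 [ 0.00462013 -0.62954049 -0.77695394  0.93774486]
 [ 0.          0.          0.          1.        ]]
side [[484.61565487   0.         319.21455781]
 [  0.         484.61565487 200.17286267]
 [  0.           0.           1.        ]] 0.04423242425477186 [[ 0.82995751 -0.3829314   0.40562801  0.13362726]
 [-0.5578058  -0.57600177  0.59755723 -0.54251235]
 [ 0.00481903 -0.72220877 -0.69165835  0.7755648 ]
 [ 0.          0.          0.          1.        ]]
wrist [[356.79058129   0.         310.82714001]
 [  0.         356.79058129 193.58742232]
 [  0.           0.           1.        ]] 0.012637064870530823 [[ 3.50092629e-01  8.91429211e-01  2.87730974e-01  1.09483688e-01]
 [ 9.36714566e-01 -3.32843599e-01 -1.08540133e-01  5.19805694e-01]
 [-9.86431963e-04  3.07520895e-01 -9.51540817e-01  3.73190939e-01]
 [ 0.00000000e+00  0.00000000e+00  0.00000000e+00  1.00000000e+00]]
```

View pics/a0.png

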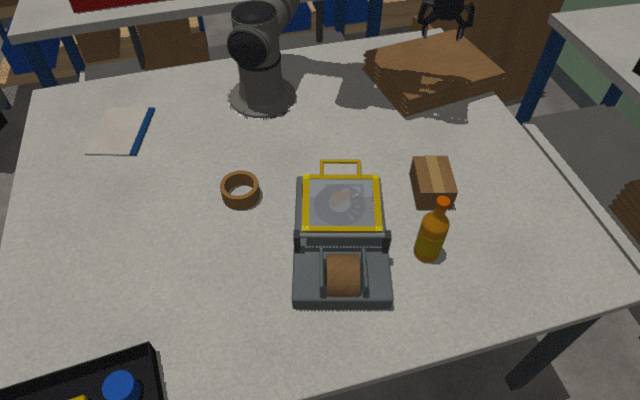

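View pics/b0.png

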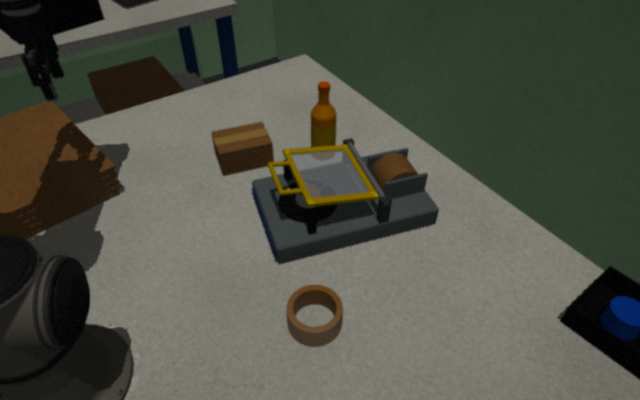

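The scene view shows the dispenser around (343,240). The guard frame spans (303,178)–(382,230), the handle bar is at (340,161), the carton at (433,182), the bottle at (430,240) and the tape roll at (240,190). The side view shows the handle at (275,177) and the guard slightly open.

```bash
cat > h.py <<'E'
import numpy as np,cv2
def pts(d,mask):
    v,u=np.nonzero(mask&(d["range_z"]>0)); z=d["range_z"][v,u]
    return (np.c_[rays(d,np.c_[u,v])*z[:,None]])@d["extrinsics"][:3,:3].T+d["extrinsics"][:3,3],u,v
def rays(d,uv):
    D=np.array([float(d["k1"]),0,0,0,0]); p=cv2.undistortPoints(np.asarray(uv,float).reshape(-1,1,2),d["K"],D)[:,0]
    return np.c_[p,np.ones(len(p))]
def onplane(d,uv,z):
    r=rays(d,uv)@d["extrinsics"][:3,:3].T;o=d["extrinsics"][:3,3]
    return o+r*((z-o[2])/r[:,2])[:,None]
def hsv(d,lo,hi): return cv2.inRange(cv2.cvtColor(d["img"],cv2.COLOR_BGR2HSV),np.array(lo),np.array(hi))>0
def biggest(m):
    n,l,s,c=cv2.connectedComponentsWithStats(m.astype(np.uint8)); return l==1+np.argmax(s[1:,4])
E
python3 - <<'E'
from h import *
for n in("scene","side"):
    d=np.load(f"pics/{n}0.npz"); m=biggest(hsv(d,(22,150,100),(34,255,255)))
    P,u,v=pts(d,m); print(n,len(P),u.min(),u.max(),v.min(),v.max())
    c=np.median(P,0);ok=np.ones(len(P),bool)
    for _ in range(5):
        c=P[ok].mean(0);N=np.linalg.svd(P[ok]-c,full_matrices=False)[2][2];ok=abs((P-c)@N)<.005
    N*=np.sign(N[2]); t=np.arccos(N[2]); f=N[:2]/np.linalg.norm(N[:2])  # up-open: normal tilts towards hinge
    yaw=np.arctan2(f[1],f[0])
    # footprint: yaw via min area rect in xy
    r=cv2.minAreaRect(P[ok][:,:2].astype(np.float32)*1000)
    print("tilt",t,"normal dir",f,"yaw",yaw,"inl",ok.mean(),"rect",r, "c",c)
    X=np.array([*f,0]);Y=np.array([-f[1],f[0],0]);E=np.cross(Y,N)
    q=np.c_[(P-c)@E,(P-c)@Y][ok]; print(np.percentile(q,[.5,99.5],axis=0),E)
    print("handle pts",P[ok][q[:,0]<q[:,0].min()+.012].mean(0), "z range",P[ok][:,2].min(),P[ok][:,2].max())
    # panel width/yaw from deck (grey housing) : heights ~50mm
d=np.load("pics/scene0.npz");P,u,v=pts(d,np.ones((400,640),bool))
k=(abs(P[:,2]-.05)<.006)&(u>280)&(u<400)&(v>150)&(v<320)
print("deck rect",cv2.minAreaRect(P[k][:,:2].astype(np.float32)*1000),k.sum())
for nm,uv in dict(tape=(240,190),carton=(433,175),bottle=(443,201)).items():
    i=np.argmin(abs(u-uv[0])+abs(v-uv[1]));print(nm,P[i])
E
```

```text
scene 1503 302 382 160 230
tilt 0.1577712346263027 normal dir [ 0.96645445 -0.25683806] yaw -0.25974908474750596 inl 0.9913506320691949 rect ((562.1802368164062, 89.70631408691406), (179.65988159179688, 191.16310119628906), 75.09555053710938) c [0.57540433 0.08601056 0.12247301]
[[-0.10860932 -0.0894341 ]
 [ 0.08184198  0.0892837 ]] [ 0.95445101 -0.25364811 -0.15711751]
handle pts [0.47511381 0.11263608 0.13928188] z range 0.10587382091002917 0.14310068458728598
side 1335 268 377 145 203
tilt 0.1582128436413488 normal dir [ 0.96653429 -0.25653747] yaw -0.2594380764377741 inl 0.9925093632958801 rect ((560.3240356445312, 88.40116882324219), (182.94773864746094, 192.28126525878906), 75.55130767822266) c [0.56127266 0.07954656 0.12411661]
[[-0.09982793 -0.08131951]
 [ 0.09362501  0.09812203]] [ 0.95446269 -0.25333343 -0.15755362]
handle pts [0.47059986 0.10955922 0.13957961] z range 0.10612230878430451 0.1426569329276921
deck rect ((617.1195068359375, 75.08910369873047), (220.05038452148438, 360.4666442871094), 74.83960723876953) 4675
tape [ 0.38187496 -0.1331278   0.00069511]
carton [0.51860165 0.353766   0.0683969 ]
bottle [0.69693048 0.26787771 0.20002453]
```

```bash

python3 -m handwheel '{"hand":[30,30,30,30,30],"delta_pos":[[0,0,0],[0,0,0],[0,0,0],[0,0,0],[0,0,0]],"twist":[1,1,1,1,1]}'
python3 -m handwheel '{"hand":[30,30,30,30,30],"delta_pos":[[0,0,0],[0,0,0],[0,0,0],[0,0,0],[0,0,0]],"twist":[1,1,1,1,1]}'
python3 -m handwheel '{"hand":[30,30,30,30,30],"delta_pos":[[0,0,0],[0,0,0],[0,0,0],[0,0,0],[0,0,0]],"twist":[1,1,1,1,1]}'
python3 -m handwheel '{"hand":[30,30,30],"delta_pos":[[0,0,0],[0,0,0],[0,0,0]],"twist":[1,0.92,0]}'
cat >> h.py <<'E'
O=np.array([.5398,.0958,0]);A=-.262
Rd=np.array([[np.cos(A),-np.sin(A),0],[np.sin(A),np.cos(A),0],[0,0,1]])
def disp(p): return (np.asarray(p)-O)@Rd
def st():
    from station import read_state
    from scipy.spatial.transform import Rotation as R
    s=read_state();q=s["tool_rot"];M=R.from_quat([*q[1:],q[0]]).as_matrix()
    y=Rd.T@M[:,1]
    np.set_printoptions(precision=3,suppress=True)
    print("t",round(s["time"],2),"tcp_d mm",disp(s["tcp_pos"])*1000,"ytool deg in disp",round(np.degrees(np.arctan2(y[1],y[0])),2),"tilt",M[:,2],"F",s["wrist_force"],"T",s["wrist_torque"],"grip",s["grip_width"]*85.4,s["grasp_force"],"j",s["joint_pos"])
E
python3 -c "import h;h.st()"
```

```text
time: 0.57
tcp_pos: [0.1833, 0.4918, 0.248]
tool_rot: [-0.0, 0.388, 0.922, -0.0]
wrist_force: [-0.3, 0.3, 0.8]
grip_width: 0.354
grasp_force: 0.0
time: 0.98
tcp_pos: [0.1833, 0.4918, 0.248]
tool_rot: [0.0, 0.579, 0.816, -0.0]
wrist_force: [0.0, 0.2, 0.2]
grip_width: 0.345
grasp_force: 0.0
time: 1.4
tcp_pos: [0.1833, 0.4918, 0.248]
tool_rot: [0.0, 0.741, 0.671, -0.0]
wrist_force: [0.2, -0.6, -0.5]
grip_width: 0.352
grasp_force: 0.0
time: 1.65
tcp_pos: [0.1833, 0.4918, 0.248]
tool_rot: [0.0, 0.794, 0.607, -0.0]
wrist_force: [-0.8, -0.5, -0.4]
grip_width: 0.352
grasp_force: 0.0
t 1.65 tcp_d mm [-446.922  290.158  248.014] ytool deg in disp -0.19 tilt [-0.    -0.001 -1.   ] F [-0.817 -0.471 -0.374] T [-0.042  0.01  -0.011] grip 30.070159510479332 0.0 j [1.068 0.342 1.524 0.    1.275 1.333]
```

```bash

python3 -m handwheel '{"hand":[30,30,30,30,30],"delta_pos":[[-0.74,0.97,0],[-0.74,0.97,0],[-0.74,0.97,0],[-0.74,0.97,0],[-0.74,0.97,0]],"twist":[0,0,0,0,0]}' >/dev/null
python3 -m handwheel '{"hand":[30,30,30,30,30],"delta_pos":[[-0.74,0.97,0],[-0.74,0.97,0],[-0.74,0.97,0],[-0.74,0.97,0],[-0.74,0.97,0]],"twist":[0,0,0,0,0]}' >/dev/null
python3 -m handwheel '{"hand":[30,30,30,30,30],"delta_pos":[[-0.74,0.97,0],[-0.74,0.97,0],[-0.74,0.97,0],[0,0,0],[0,0,0]],"twist":[0,0,0,0,0]}' >/dev/null
python3 - <<'E'
import h,cv2
from h import *
from station import get_image
h.st()
d=get_image("wrist");np.savez("pics/wrist1.npz",**d);cv2.imwrite("pics/w1.png",d["img"])
m=hsv(d,(22,150,80),(34,255,255)); P,u,v=pts(d,m); q=disp(P)*1000
k=q[:,0]<q[:,0].min()+14; print(len(q),np.median(q[k],0),q[k].min(0),q[k].max(0))
E
```

```text
t 2.9 tcp_d mm [-67.787   0.284 247.827] ytool deg in disp -0.11 tilt [-0.001  0.    -1.   ] F [-0.863  0.055 -1.054] T [-0.038  0.03  -0.036] grip 29.85722539085136 0.0 j [0.078 0.275 1.622 0.    1.245 0.342]
16713 [-70.348   6.411 139.937] [-77.671 -48.087  48.784] [-63.755  50.461 143.2  ]
```

View pics/w1.png

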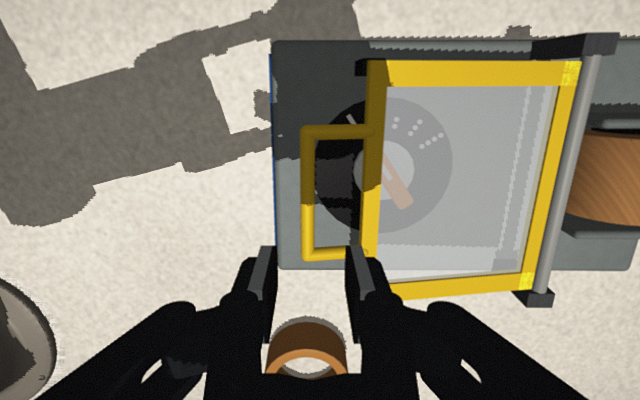

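The wrist view shows the handle bar at about (308,190), centred between the fingers' columns (265 and 350). Behind the panel are the dial's rest line at (352,120) and the dots running clockwise from (393,123) to (435,140).

```bash
python3 - <<'E'
from h import *
d=np.load("pics/wrist1.npz"); m=hsv(d,(22,150,60),(34,255,255))
for r in range(150,245,20):
    c=np.nonzero(m[r,295:335])[0]+295; a=onplane(d,[[c.min()-.5,r],[c.max()+.5,r]],.1365); print(r,c.min(),c.max(),disp(a)*1000)
E
```

```text
150 300 313 [[-75.45879904  33.86945346 136.5       ]
 [-66.06772502  33.84389323 136.5       ]]
170 301 314 [[-74.95069473  20.06762461 136.5       ]
 [-65.39208983  20.04161296 136.5       ]]
190 301 313 [[-75.11871758   5.76606327 136.5       ]
 [-66.08236286   5.74156235 136.5       ]]
210 301 313 [[-75.29233698  -9.06126725 136.5       ]
 [-66.09031158  -9.08614582 136.5       ]]
230 301 313 [[-75.4718239  -24.44017141 136.5       ]
 [-66.09870896 -24.46543685 136.5       ]]
```

```bash

python3 -m handwheel '{"hand":[30,30,30,30,30],"delta_pos":[[0,-0.06,0.9],[0,0,0.9],[0,0,0.9],[0,0,0.9],[0,0,0.05]],"twist":[0,0,0,0,0]}'
python3 -c "import h;h.st()"
python3 -m handwheel '{"hand":[0,0,0,0,0],"delta_pos":[[0,0,0],[0,0,0],[0,0,0],[0,0,0],[0,0,0]],"twist":[0,0,0,0,0]}'
python3 -c "import h;h.st()"
```

```text
time: 3.37
tcp_pos: [0.4683, 0.1166, 0.1349]
tool_rot: [-0.002, 0.793, 0.61, -0.004]
wrist_force: [-2.3, -0.5, -0.0]
grip_width: 0.353
grasp_force: 0.0
t 3.37 tcp_d mm [-74.454   1.61  134.89 ] ytool deg in disp 0.15 tilt [-0.009 -0.    -1.   ] F [-2.256 -0.533 -0.05 ] T [-0.042  0.026 -0.015] grip 30.10886701041514 0.0 j [0.085 0.399 1.79  0.    0.961 0.344]
time: 3.78
tcp_pos: [0.4727, 0.1162, 0.1401]
tool_rot: [0.0, 0.794, 0.608, 0.001]
wrist_force: [-0.3, 3.6, 1.2]
grip_width: 0.09
grasp_force: 58.8
t 3.78 tcp_d mm [-70.12    2.283 140.136] ytool deg in disp -0.03 tilt [ 0.003  0.001 -1.   ] F [-0.308  3.566  1.2  ] T [ 0.627  0.012 -0.017] grip 7.664896151547221 58.84504973888397 j [0.083 0.393 1.782 0.001 0.964 0.345]
```

```bash

python3 -m handwheel '{"hand":[0,0,0,0,0],"delta_pos":[[0,0.09,-0.46],[0,0.12,-0.46],[0,0.16,-0.44],[0,0.19,-0.43],[0,0.22,-0.42]],"twist":[0,0,0,0,0]}'
python3 -c "import h;h.st()"
```

```text
time: 4.2
tcp_pos: [0.4938, 0.1104, 0.2059]
tool_rot: [-0.001, 0.794, 0.608, -0.0]
wrist_force: [-0.1, 6.0, -3.3]
grip_width: 0.092
grasp_force: 58.4
t 4.2 tcp_d mm [-48.233   2.155 205.889] ytool deg in disp -0.03 tilt [-0.002  0.002 -1.   ] F [-0.126  5.956 -3.254] T [ 0.962  0.444 -0.062] grip 7.827040062809059 58.37526082992554 j [0.067 0.348 1.641 0.002 1.155 0.329]
```

Grip holds and forces are small, so I'll continue the arc.

```bash

python3 -m handwheel '{"hand":[0,0,0,0,0],"delta_pos":[[0,0.24,-0.4],[0,0.27,-0.38],[0,0.3,-0.36],[0,0.32,-0.34],[0,0.35,-0.32]],"twist":[0,0,0,0,0]}'
python3 -m handwheel '{"hand":[0,0,0,0,0],"delta_pos":[[0,0.37,-0.29],[0,0.39,-0.27],[0,0.41,-0.24],[0,0.42,-0.21],[0,0.44,-0.18]],"twist":[0,0,0,0,0]}'
python3 -m handwheel '{"hand":[0,0,0,0,0],"delta_pos":[[0,0.45,-0.15],[0,0.46,-0.12],[0,0.46,-0.08],[0,0.47,-0.05],[0,0.47,-0.02]],"twist":[0,0,0,0,0]}'
python3 -m handwheel '{"hand":[0,0],"delta_pos":[[0,0,0],[0,0,0]],"twist":[0,0]}'
python3 - <<'E'
import h
from h import *
from station import get_image
h.st()
for n in("scene","side"):
    d=get_image(n);np.savez(f"pics/{n}2.npz",**d);cv2.imwrite(f"pics/{n}2.png",d["img"])
    m=hsv(d,(22,150,60),(34,255,255));P,u,v=pts(d,m);q=disp(P)*1000
    k=(abs(q[:,1])<96)&(q[:,2]>95)&(q[:,0]>60)&(q[:,0]<180)&(q[:,2]<272);q=q[k]
    if len(q)>50:
        p=np.polyfit(q[:,2],q[:,0],1); r=q[:,0]-np.polyval(p,q[:,2]); ok=abs(r)<6; p=np.polyfit(q[ok,2],q[ok,0],1)
        print(n,len(q),q.min(0),q.max(0),"lean deg (+ past vertical)",np.degrees(np.arctan(p[0])),"x at 105, 305",np.polyval(p,[105,305]),ok.mean())
E
```

```text
time: 4.62
tcp_pos: [0.5346, 0.0993, 0.2606]
tool_rot: [-0.003, 0.793, 0.609, -0.002]
wrist_force: [-12.1, 5.7, 8.1]
grip_width: 0.089
grasp_force: 58.6
time: 5.03
tcp_pos: [0.5951, 0.0829, 0.2989]
tool_rot: [-0.0, 0.793, 0.609, 0.001]
wrist_force: [-9.5, 3.8, 13.6]
grip_width: 0.09
grasp_force: 61.3
time: 5.45
tcp_pos: [0.6633, 0.0645, 0.3099]
tool_rot: [0.0, 0.793, 0.609, 0.001]
wrist_force: [-2.5, 2.7, 2.8]
grip_width: 0.085
grasp_force: 63.2
time: 5.62
tcp_pos: [0.6645, 0.0641, 0.3098]
tool_rot: [0.001, 0.794, 0.608, 0.002]
wrist_force: [1.7, 1.9, 7.6]
grip_width: 0.085
grasp_force: 63.6
t 5.62 tcp_d mm [128.674   1.708 309.85 ] ytool deg in disp -0.04 tilt [ 0.005  0.001 -1.   ] F [1.726 1.883 7.564] T [ 0.324 -0.064  0.004] grip 7.2533689534385966 63.59863042831421 j [-0.019  0.589  0.959  0.001  1.589  0.244]
scene 1318 [122.71  -89.59  114.222] [135.437  87.913 271.488] lean deg (+ past vertical) -0.05180271245144149 x at 105, 305 [130.989 130.808] 0.9863429438543247
side 334 [122.365 -94.729 116.456] [131.168  83.907 271.735] lean deg (+ past vertical) 0.5970004658633867 x at 105, 305 [125.096 127.18 ] 1.0
```

View pics/side2.png

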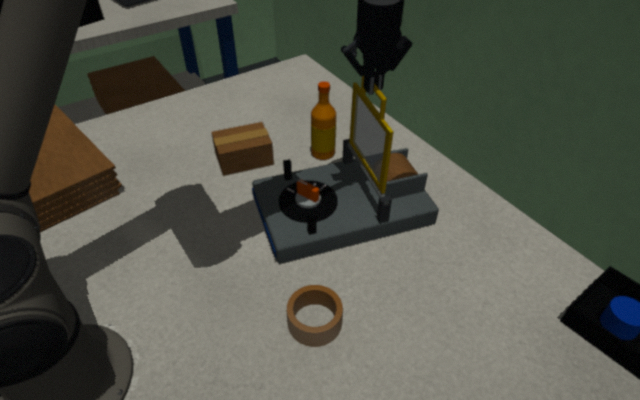

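The side view shows the guard standing upright, with its frame spanning (352,88)–(388,185), and the orange dial bar at (308,190). The lean is under 1°, so I'll release, lift, and measure the dial.

```bash

python3 -m handwheel '{"hand":[30,30,30,30,30],"delta_pos":[[0,0,0],[0,0,0],[0,0,0],[0,0,-0.5],[0,0,-0.9]],"twist":[0,0,0,0,0]}'
python3 -m handwheel '{"hand":[30,30,30,30,30],"delta_pos":[[0,0,-0.9],[0,-0.9,0],[0,-0.9,0],[0,-0.9,0],[0,-0.9,0]],"twist":[0,0,0,0,0]}'
python3 -m handwheel '{"hand":[30,30,30],"delta_pos":[[0,-0.9,0],[0,-0.9,0],[0,0,0]],"twist":[0,0,0]}'
python3 - <<'E'
import h
from h import *
from station import get_image
h.st()
for n in("scene","side","wrist"):
    d=get_image(n);np.savez(f"pics/{n}3.npz",**d);cv2.imwrite(f"pics/{n}3.png",d["img"])
    m=hsv(d,(22,150,60),(34,255,255));P,u,v=pts(d,m);q=disp(P)*1000
    k=(abs(q[:,1])<96)&(q[:,2]>110)&(q[:,0]>60)&(q[:,0]<180)&(q[:,2]<320);q=q[k]
    if len(q)>50:
        p=np.polyfit(q[:,2],q[:,0],1); r=q[:,0]-np.polyval(p,q[:,2]); ok=abs(r)<6; p=np.polyfit(q[ok,2],q[ok,0],1)
        print(n,"guard lean",np.degrees(np.arctan(p[0])),q.max(0))
    P,u,v=pts(d,np.ones((400,640),bool)); q=disp(P)*1000
    t=(np.hypot(q[:,0],q[:,1])<35)&(q[:,2]>92)&(q[:,2]<104); print(n,"top",t.sum(),cv2.minAreaRect(q[t][:,:2].astype(np.float32)) if t.sum()>5 else 0, q[t].mean(0), u[t].mean(),v[t].mean())
E
```

```text
time: 6.13
tcp_pos: [0.6621, 0.0639, 0.3461]
tool_rot: [-0.002, 0.794, 0.608, -0.003]
wrist_force: [-0.0, 0.0, 0.3]
grip_width: 0.349
grasp_force: 0.0
time: 6.55
tcp_pos: [0.5576, 0.0922, 0.376]
tool_rot: [-0.0, 0.794, 0.608, -0.0]
wrist_force: [0.9, 0.2, 1.1]
grip_width: 0.354
grasp_force: 0.0
time: 6.8
tcp_pos: [0.5029, 0.1073, 0.3774]
tool_rot: [-0.0, 0.793, 0.609, -0.0]
wrist_force: [1.1, 0.5, 1.0]
grip_width: 0.35
grasp_force: 0.0
t 6.8 tcp_d mm [-38.598   1.525 377.415] ytool deg in disp 0.06 tilt [-0.001  0.    -1.   ] F [1.133 0.55  0.968] T [ 0.028 -0.018 -0.024] grip 29.89318293204761 0.0 j [0.061 0.256 1.294 0.    1.592 0.322]
scene guard lean -0.05854660240802217 [134.992  89.158 311.9  ]
scene top 0 0 [nan nan nan] nan nan
side guard lean 0.24902610840980344 [131.795  89.803 311.676]
side top 142 ((-2.8846611976623535, -3.2840919494628906), (15.50589656829834, 53.43505096435547), 33.74125289916992) [-2.972 -5.462 96.842] 308.09859154929575 186.3943661971831
wrist guard lean 0.4506695879972435 [132.403  89.287 311.891]
wrist top 535 ((-2.917151927947998, 0.4272174835205078), (13.85239028930664, 51.88637161254883), 33.910125732421875) [-3.503  1.457 97.948] 337.8242990654206 150.97943925233645<stdin>:13: RuntimeWarning: Mean of empty slice.
  ret = um.true_divide(
  ret = ret.dtype.type(ret / rcount)
```

View pics/wrist3.png

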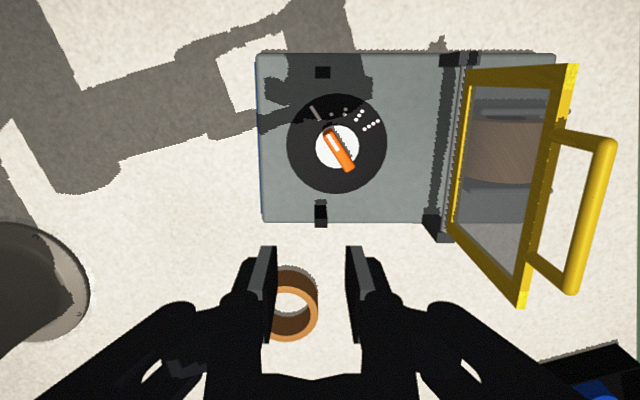

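The guard stands on its own, with its handle at (590,215) in the wrist view. The dial bar is at (338,151) with its pointer at the rest line (314,113), and the three-dot mark is at (360,118). Bar axis measures 123.9° in the dispenser frame. I'll move above it, align, and look closer.

```bash

python3 -m handwheel '{"hand":[40,40,40,40,40],"delta_pos":[[-0.07,0.6,0],[0,0.61,0],[0,0,0.9],[0,0,0.9],[0,0,0.9]],"twist":[0,0,-1,-1,-1]}' >/dev/null
python3 -m handwheel '{"hand":[40,40,40,40,40],"delta_pos":[[0,0,0.9],[0,0,0.9],[0,0,0.9],[0,0,0.5],[0,0,0]],"twist":[-1,-1,-1,-0.77,0]}'
python3 - <<'E'
import h
from h import *
from station import get_image
h.st()
d=get_image("wrist");np.savez("pics/wrist4.npz",**d);cv2.imwrite("pics/wrist4.png",d["img"])
P,u,v=pts(d,np.ones((400,640),bool)); q=disp(P)*1000
t=(np.hypot(q[:,0],q[:,1])<40)&(q[:,2]>93)&(q[:,2]<104)
print("top",t.sum(),cv2.minAreaRect(q[t][:,:2].astype(np.float32)), q[t].mean(0), u[t].mean(),v[t].mean())
E
```

```text
time: 7.78
tcp_pos: [0.5403, 0.094, 0.1949]
tool_rot: [-0.003, 0.581, 0.814, -0.002]
wrist_force: [-0.2, -0.2, -0.3]
grip_width: 0.466
grasp_force: 0.0
t 7.78 tcp_d mm [  0.977  -1.564 194.901] ytool deg in disp 33.91 tilt [-0.008 -0.    -1.   ] F [-0.206 -0.242 -0.267] T [ 0.013  0.012 -0.027] grip 39.83504764253691 0.0 j [ 0.033  0.436  1.534 -0.     1.18  -0.297]
top 1554 ((-3.2573256492614746, 0.17778778076171875), (13.743671417236328, 51.79249572753906), 34.04291915893555) [-3.857  1.425 98.021] 308.0160875160875 196.72908622908622
```

View pics/wrist4.png

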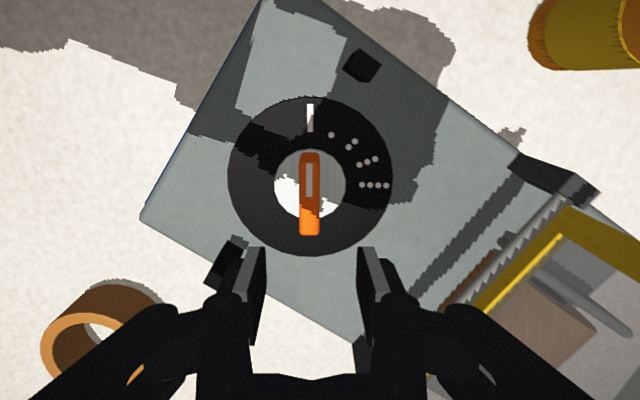

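The wrist view shows the bar at (309,193), centred between the pads (inner faces about 262 and 360). The rest line is at (310,117) and the three dots at (367,162). I'll descend and settle.

```bash

python3 -m handwheel '{"hand":[40,40,40,40,40],"delta_pos":[[0.03,0,0],[0,0,0],[0,0,0.8],[0,0,0.8],[0,0,0.8]],"twist":[0,0,0,0,0]}' 
python3 -m handwheel '{"hand":[40,40,40,40],"delta_pos":[[0,0,0.7],[0,0,0.4],[0,0,0],[0,0,0]],"twist":[0,0,0,0]}'
python3 -c "import h;h.st()"
```

```text
time: 8.25
tcp_pos: [0.5425, 0.0956, 0.1285]
tool_rot: [0.002, 0.583, 0.813, 0.001]
wrist_force: [-0.8, 1.1, -0.3]
grip_width: 0.468
grasp_force: 0.0
time: 8.58
tcp_pos: [0.5418, 0.0956, 0.0952]
tool_rot: [0.0, 0.582, 0.813, 0.0]
wrist_force: [-0.4, 0.1, -0.5]
grip_width: 0.472
grasp_force: 0.0
t 8.58 tcp_d mm [ 1.945  0.303 95.233] ytool deg in disp 33.78 tilt [ 0.001  0.    -1.   ] F [-0.383  0.083 -0.456] T [-0.019  0.013 -0.012] grip 40.35112254900714 0.0 j [ 0.035  0.553  1.651  0.     0.937 -0.292]
```

```bash

python3 -m handwheel '{"hand":[40,40,40,40,40],"delta_pos":[[0.08,-0.13,0],[0,0,0.14],[0,0,0.13],[0,0,0],[0,0,0]],"twist":[0,0,0,0,0]}' >/dev/null
python3 - <<'E'
import h
from h import *
from station import get_image
h.st()
d=get_image("wrist");np.savez("pics/wrist5.npz",**d);cv2.imwrite("pics/wrist5.png",d["img"])
P,u,v=pts(d,np.ones((400,640),bool)); q=disp(P)*1000
t=(np.hypot(q[:,0],q[:,1])<40)&(q[:,2]>93)&(q[:,2]<104)&(hsv(d,(3,120,60),(20,255,255))[v,u])
print("top",t.sum(),cv2.minAreaRect(q[t][:,:2].astype(np.float32)), q[t].mean(0), u[t].mean(),v[t].mean())
E
```

```text
t 9.0 tcp_d mm [-3.314 -0.026 86.411] ytool deg in disp 33.82 tilt [ 0.  0. -1.] F [ 0.245 -0.148 -0.293] T [-0.005  0.025  0.   ] grip 39.883496167981086 0.0 j [ 0.038  0.558  1.672  0.     0.911 -0.291]
top 3815 ((-3.154989719390869, 0.6216564178466797), (13.992071151733398, 51.882225036621094), 33.78738784790039) [-3.623  1.342 97.785] 311.721625163827 297.7491480996068
```

View pics/wrist5.png

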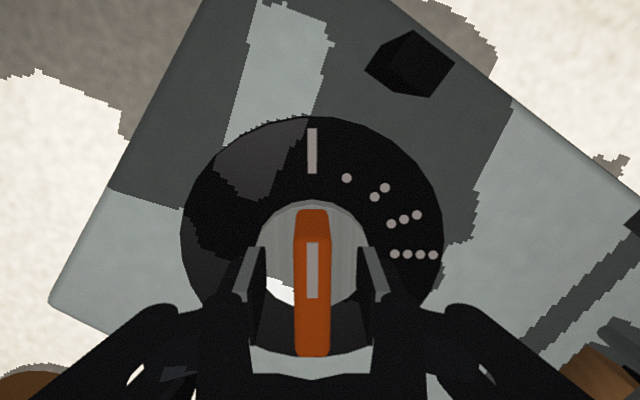

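The wrist view shows the bar centred at (312,285) between the pads (inner faces about 262 and 362). The rest line is at (312,150), and the one to four dots run from (346,178) to (413,254). I'll close and start turning.

```bash

python3 -m handwheel '{"hand":[0,0,0,0,0],"delta_pos":[[0,0,0],[0,0,0],[0,0,0],[0,0,0],[0,0,0]],"twist":[0,0,0,0,0]}' >/dev/null
python3 -c "import h;h.st()"
python3 -m handwheel '{"hand":[0,0,0,0,0],"delta_pos":[[0,0,0],[0,0,0],[0,0,0],[0,0,0],[0,0,0]],"twist":[0.6,0.6,0.6,0.6,0.6]}' >/dev/null
python3 -c "import h;h.st()"
python3 -m handwheel '{"hand":[0,0,0,0,0],"delta_pos":[[0,0,0],[0,0,0],[0,0,0],[0,0,0],[0,0,0]],"twist":[0.6,0.6,0.6,0.6,0.6]}' >/dev/null
python3 -c "import h;h.st()"
python3 -m handwheel '{"hand":[0,0,0,0,0],"delta_pos":[[0,0,0],[0,0,0],[0,0,0],[0,0,0],[0,0,0]],"twist":[0.6,0.6,0.6,0.6,0.6]}' >/dev/null
python3 -c "import h;h.st()"
python3 -m handwheel '{"hand":[0,0,0,0,0],"delta_pos":[[0,0,0],[0,0,0],[0,0,0],[0,0,0],[0,0,0]],"twist":[0.6,0.6,0.6,0,0]}' >/dev/null
cat > m.py <<'E'
import h,sys
from h import *
from station import get_image
h.st()
d=get_image("wrist");n=sys.argv[1];np.savez(f"pics/{n}.npz",**d);cv2.imwrite(f"pics/{n}.png",d["img"])
P,u,v=pts(d,np.ones((400,640),bool)); q=disp(P)*1000
t=(np.hypot(q[:,0]+3,q[:,1])<30)&(q[:,2]>93)&(q[:,2]<104)&(hsv(d,(3,120,40),(20,255,255))[v,u])
r=cv2.minAreaRect(q[t][:,:2].astype(np.float32)); vx=cv2.fitLine(q[t][:,:2].astype(np.float32),cv2.DIST_L2,0,.01,.01).ravel()
a=np.degrees(np.arctan2(vx[1],vx[0]))%180
print("top",t.sum(),r,"axis deg",a,"dial rad",np.radians(123.85-a))
E
python3 m.py w6
```

```text
t 9.47 tcp_d mm [-2.981  0.119 86.635] ytool deg in disp 33.82 tilt [ 0.001  0.    -1.   ] F [1.535 0.105 2.71 ] T [ 0.1   -0.101 -0.021] grip 13.062523947952776 60.26686728000641 j [ 0.038  0.558  1.671  0.     0.911 -0.291]
t 9.88 tcp_d mm [-2.848  0.211 86.626] ytool deg in disp 18.7 tilt [ 0.001  0.    -1.   ] F [1.267 0.973 1.903] T [ 0.131 -0.244  0.159] grip 13.020587904617555 60.482332706451416 j [ 0.038  0.558  1.671  0.     0.911 -0.027]
t 10.3 tcp_d mm [-2.706  0.246 86.615] ytool deg in disp 3.71 tilt [ 0.002  0.    -1.   ] F [1.505 0.956 0.707] T [ 0.142 -0.223  0.233] grip 13.159247850759767 60.39936125278473 j [ 0.038  0.558  1.671 -0.     0.911  0.235]
t 10.72 tcp_d mm [-2.555  0.225 86.616] ytool deg in disp -11.31 tilt [ 0.002  0.    -1.   ] F [2.475 1.408 0.361] T [ 0.063 -0.293  0.14 ] grip 13.05732315292728 60.250643491744995 j [0.038 0.559 1.671 0.    0.91  0.497]
t 11.13 tcp_d mm [-2.482  0.2   86.644] ytool deg in disp -20.08 tilt [ 0.002  0.    -1.   ] F [4.116 0.468 1.757] T [ 0.121 -0.563  0.273] grip 13.323115444767565 60.328211188316345 j [0.038 0.559 1.671 0.    0.91  0.65 ]
top 3800 ((-2.562039852142334, 0.6207733154296875), (52.593379974365234, 14.154366493225098), 69.85796356201172) axis deg 70.07947 dial rad 0.9384728
```

Dial is at 0.94 rad and follows the tool. Next, approach the third notch.

```bash

python3 -m handwheel '{"hand":[0,0,0,0,0],"delta_pos":[[0,0,0],[0,0,0],[0,0,0],[0,0,0],[0,0,0]],"twist":[0.6,0.6,0.6,0.4,0]}' >/dev/null
python3 -c "import h;h.st()"
python3 -m handwheel '{"hand":[0,0,0],"delta_pos":[[0,0,0],[0,0,0],[0,0,0]],"twist":[0.4,0.2,0]}' >/dev/null
python3 m.py w7
python3 -m handwheel '{"hand":[0,0,0],"delta_pos":[[0,0,0],[0,0,0],[0,0,0]],"twist":[0.2,0,0]}' >/dev/null
python3 m.py w8
```

```text
t 11.6 tcp_d mm [-2.372  0.157 86.634] ytool deg in disp -31.2 tilt [ 0.002  0.    -1.   ] F [ 5.682  0.52  -0.038] T [ 0.106 -0.919  0.097] grip 12.856161187482174 60.23099720478058 j [0.037 0.559 1.671 0.    0.91  0.844]
t 11.85 tcp_d mm [-2.355  0.135 86.641] ytool deg in disp -34.12 tilt [ 0.002  0.    -1.   ] F [ 5.138  0.363 -0.469] T [ 0.04  -0.913  0.078] grip 13.132906364558629 60.221537947654724 j [0.037 0.559 1.671 0.    0.91  0.895]
top 3794 ((-2.568807601928711, 0.5916461944580078), (52.163818359375, 14.119579315185547), 55.34495544433594) axis deg 55.964554 dial rad 1.1848245
t 12.15 tcp_d mm [-2.344  0.134 86.631] ytool deg in disp -35.06 tilt [ 0.002  0.    -1.   ] F [5.453 0.829 0.391] T [ 0.047 -0.968  0.119] grip 12.809849792549828 60.231789350509644 j [0.037 0.559 1.671 0.    0.91  0.911]
top 3809 ((-2.3678550720214844, 0.720916748046875), (52.164024353027344, 14.160050392150879), 54.75802230834961) axis deg 55.017624 dial rad 1.2013515
```

```bash

python3 -m handwheel '{"hand":[0,0,0,0,0],"delta_pos":[[0,0,0],[0,0,0],[0,0,0],[0,0,0],[0,0,0]],"twist":[0,0,0,0,0]}' >/dev/null
python3 m.py w9
python3 - <<'E'
from h import *
from station import get_image
for n in("scene","side"):
    d=get_image(n);cv2.imwrite(f"pics/{n}9.png",d["img"])
    m=hsv(d,(22,150,60),(34,255,255));P,u,v=pts(d,m);q=disp(P)*1000
    q=q[(abs(q[:,1])<96)&(q[:,2]>110)&(q[:,0]>60)&(q[:,0]<180)&(q[:,2]<320)]
    print(n,len(q),"lean",np.degrees(np.arctan(np.polyfit(q[:,2],q[:,0],1)[0])))
E
```

```text
t 12.62 tcp_d mm [-2.369  0.146 86.625] ytool deg in disp -35.05 tilt [ 0.002  0.    -1.   ] F [4.681 0.001 0.81 ] T [ 0.017 -0.932  0.167] grip 12.799111880812722 60.23154616355896 j [ 0.037  0.559  1.671 -0.     0.91   0.911]
top 3800 ((-2.4986562728881836, 0.5729484558105469), (52.242637634277344, 14.16247844696045), 54.577064514160156) axis deg 55.030113 dial rad 1.2011336
scene 1643 lean -0.05818584104114159
side 901 lean 0.31320283471066795
```

View pics/w9.png

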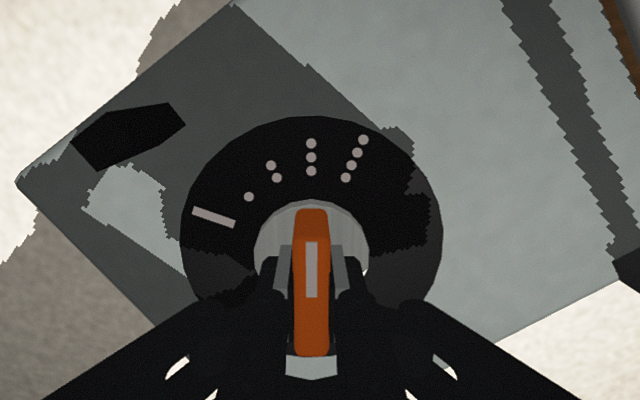

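View pics/scene9.png

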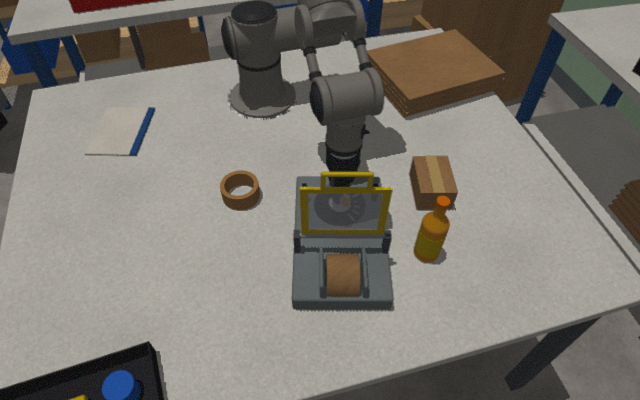

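The wrist view shows the pointer line at (311,270) aimed exactly at the three dots (311,143–171). The scene view shows the guard upright at (345,205), with the roll (240,190), carton (433,182) and bottle (430,240) where they started.

```bash
python3 -c "from station import sign_off;print(sign_off())"
```

```text
the job is handed in; nothing more can be done
None
```

The guard was left standing straight up (within half a degree), and I handed the job in at about 13 s with the dial still held at the third stop (1.20 rad, pointer on the three dots); the roll, bottle and carton were not disturbed.

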